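# Vent the air manifold and mark it as vented

### The job

Vent the red-topped valve station: unscrew its small knurled lock nut counter-clockwise all the way up to its stop, then gently press the freed valve pin fully down and keep it down for about two seconds to let the air out, and let it spring back. Then take the orange marker pin out of the black stand and stand it upright, fully home, in the socket of the red station, let go, and leave the nut unscrewed. Leave the blue-topped station and the other things on the bench alone.

Things in the scene. Friction and masses are not known exactly. Their poses are not given: they have to be found in the camera images.
- vent_station: Red-topped valve station, fixed: 8 mm aluminium plate (x -45 to 45, y -122 to 53 mm), on it a 42 mm square brass block with red top at 45 mm height, the valve on top (15 mm foot to 52 mm, 7.6 mm stem to the rim at 69 mm, then nut and pin), and a red 34 mm socket block, 32 mm high, 75 mm from the valve axis along the station's -y. Origin: table surface under the valve axis, z up.
- vent_nut_mid (a point): Centre (on the axis, at half height) of the red station's brass knurled lock nut: 11 mm diameter, 10 mm high. Screwed down tight its centre is 74 mm above the table; it rises 1.3 mm per radian of unscrewing and sinks with the pin. x, y axes turn with the nut, z up.
- vent_nut (a joint): Turn of the red station's lock nut on the valve pin, rad: 0 = screwed down tight, grows counter-clockwise seen from above (unscrewing), 4.8 = stop at the top, where it stays on the pin. It starts anywhere from 0 to 0.9. Turning takes about 0.06 N m; it stays where it is left. The pin can be pressed down only as far as the nut has been raised (1.3 mm per rad), plus about 1 mm of give.
- vent_pin_top (a point): Flat top of the red station's steel valve pin (6 mm diameter tip), 90 mm above the table when not pressed; it stands 11 mm above the tight nut and about 5 mm above the fully unscrewed nut. z up.
- vent_pin (a joint): How far the red station's valve pin is pressed down, m: 0 = up (closed), 0.0055 = fully down (open). A spring pushes it back: 3 N to start, 7 N fully down.
- vent_socket (a point): Centre of the mouth of the round bore in the red station's socket block, 32 mm above the table: bore 14.5 mm diameter, 18 mm deep, small chamfer, vertical; its z points up.
- marker: Loose orange marker pin: round shaft 12 mm diameter, 80 mm tall over all, with a grip head 18 mm in diameter over the top 14 mm; 30 to 55 g. Origin at the centre of its foot, z along the shaft to the head. It starts standing in the black stand, foot 10 mm above the table.
- stand: Black plastic parking block 46 x 46 x 30 mm, fixed to the table, with a bore 14.5 mm diameter, 20 mm deep, in its middle; origin at the centre of its underside.
- supply_station: Blue-topped valve station, same shape as the red one, fixed: leave it alone. Origin on the table under its valve axis; it also has a socket 75 mm to its -y side.
- supply_nut (a joint): Turn of the blue station's lock nut, rad: 0 = tight, as it starts.
- supply_pin (a joint): How far the blue station's valve pin is pressed down, m; 0 = up, as it starts.
- fitting: Loose small brass fitting, 22 mm diameter, 26 mm tall, standing between the two stations; origin at the centre of its underside.
- tape: Roll of yellow tape, 104 mm outside diameter, 48 mm tall; origin at the centre of its underside.
- cutters: Side cutters with blue handles, about 170 mm long, lying flat, 16 mm tall; origin on the table under the pivot.
- thermometer: Black and orange gun thermometer, about 140 mm long, 40 mm tall, lying on its side; origin on the table under its barrel.
- screwdriver: Screwdriver, 190 mm long, lying flat; origin on the table under it.

How it is judged:
By the outcome, as a careful person would: the job done as asked, in the order asked, and still so for the second after the job is handed in, with the robot touching nothing.
It also fails if it takes over 72 s, if anything falls off the work surface, if the arm or the gripper's body presses on something with over 40 N, if the wrist force passes 120 N, or if a joint passes its speed limit or range.

### The arm

A 6-joint arm with a two-finger parallel gripper is mounted at the origin on the work surface. World frame = base frame: x ahead of the robot, y to its left, z up, the work surface at z = 0. Lengths are in mm, angles in degrees, forces in N, time in s.
With the tool pointing down it reaches from about 300 to 850 mm from the base axis. Payload 4.2 kg.
Tool frame: the origin (TCP) lies between the finger pads; the fingertips stand 19 mm ahead of it and the grasp point (between the pads) is the TCP (env.tips_ahead is the distance from the TCP to the fingertips, in mm); z points along the fingers, y is the direction in which the jaws open and shut (so a half turn about z gives the same grasp; the last joint's range is limited). The gripper opens to 91 mm and grips with 3 to 60 N. Pads are 32 mm wide; open, the fingers measure 118 mm over their backs; the gripper's body (76 mm by 178 mm) begins 60 mm behind the grasp point.
Start: joints at [66.979, 18.312, 89.639, -0, 72.044, -1.146], TCP at [214.243, 533.611, 232.976] pointing down, gripper open.
Joint ranges: [-177.97, 177.97], [-48.28, 115.42], [12.27, 149.76], [-77.06, 257.06], [2.81, 150.46], [-146.56, 146.56]. Speed limits (degrees/s): [147.25, 147.25, 180, 180, 180, 180].

### API

Orientations are given as [roll, pitch, yaw] about the fixed x, y, z axes, in that order (R = Rz(yaw) Ry(pitch) Rx(roll)).
In Python, from workcell import telemetry, viewer, job_done, env gives the robot as it stands. The module is installed in compiled form; this text tells all that it offers.
- The arm moves only by the shell command python3 -m jog 'ROWS' [FORCE]. ROWS is JSON, a list of rows, each a list of 3 entries, a list of its own where there are three numbers: the shift along the tool's x, y, z in cm, then the turn about the tool's z in degrees, then the opening, from 0 (shut) to 1 (fully open). A call has 1 to 10 rows; each row shifts and turns the pose as measured when the row begins, along the tool's axes as they then stand; what a row does not reach is not made up. A row lasts 1/8 s, in which the tool goes at most 62.5 mm and 10.7 degrees, less where a joint would pass 70% of its speed; a pose out of reach is approached as far as the arm can. A call is refused whole if a number of a shift passes 6.25 or a number of a turn 10.7, either way. A call with a gripper value outside its range is refused whole. The fingers move at their own pace and stop on an object; FORCE is the grip in N (left out, the last holds). Time passes only in rows, so rows that do not move let the fingers close. It gives the time, the measured TCP pose, the force and the opening at its end, in the units of the state.
- telemetry.state(): the state, without advancing time (a new reading comes with each control period).
- viewer.grab_frame(name): name is "side" or "top" or "wrist"; returns a dict with "color" (420x560x3 uint8, red, green, blue), "K" (3x3 intrinsics, pixels), "rvec" (rotation vector, rad) and "tvec" (3), from world to camera coordinates, as OpenCV has them. Camera axes: x right, y down, z forward; pixel columns grow to the right and rows downward; lengths in mm; the calibration is good to about 2 mm. A picture is of the moment at which its call begins. There is no depth.
- job_done(): hands the job in, once; it reports no verdict.
The state is a dict: "time_s": time; "qpos": joint angles; "qvel": joint speeds; "effort": joint torques, N m; "ee_pos": TCP position; "ee_rot": TCP orientation; "force": force on the tool from outside, world axes, zero at the start; "torque": the same for the moment, N m; "gripper_width": finger opening in mm.
Only numpy, scipy, OpenCV 4.12 (cv2) and the standard library are available. Lean on these libraries where they do the work, as an engineer would, in place of code of your own. Each camera call takes 0.05 s, during which the arm holds its last target. There are 200 camera calls.

## Working session

There is one attempt and no reset: what is moved stays moved. The work goes in short steps, Python scripts to look and compute and a shell command to move; the robot and the scene stay as the last step left them, time stands still between calls to the robot, and variables do not carry over. Pictures are saved under pics/ and viewed, about 8 in all and at most 12, crops included, and the job is handed in when it is done.

```bash
mkdir -p pics
cat > h.py <<'E'
import numpy as np,cv2
from workcell import telemetry, viewer, job_done, env
from scipy.spatial.transform import Rotation as R
def grab(n):
    f=viewer.grab_frame(n); np.savez('last_'+n,**f); return f
def ld(n): return dict(np.load('last_'+n+'.npz'))
def ray(f,u,v):
    M=cv2.Rodrigues(np.array(f['rvec'],float))[0]; t=np.array(f['tvec'],float).ravel()
    d=M.T@np.linalg.inv(f['K'])@np.array([u,v,1.]); return -M.T@t,d
def atz(f,u,v,z):
    c,d=ray(f,u,v); return c+d*(z-c[2])/d[2]
def proj(f,p):
    return cv2.projectPoints(np.array(p,float).reshape(-1,3),np.array(f['rvec'],float),np.array(f['tvec'],float),np.array(f['K'],float),None)[0][:,0]
def save(im,n): cv2.imwrite('pics/'+n+'.png',cv2.cvtColor(im,cv2.COLOR_RGB2BGR))
E
python3 - <<'E'
from h import *
a=grab('top');b=grab('side')
save(a['color'],'top0');save(b['color'],'side0')
print(telemetry.state())
for f in(a,b):print(ray(f,280,210)[0],f['K'][0,0])
E
```

```text
{'time_s': 0.1, 'qpos': array([ 6.69798984e+01,  1.83470901e+01,  8.97001008e+01, -1.51617767e-03,
        7.20419847e+01, -1.14542046e+00]), 'qvel': array([-0.01679672, -0.10210914, -0.10861236,  0.0083435 , -0.1470497 ,
       -0.00527488]), 'effort': array([ 1.27115010e-03, -4.13342679e+01, -2.32508415e+01,  7.28781126e-02,
        4.21452709e-02, -5.46351453e-05]), 'ee_pos': array([214.07073323, 533.21482788, 232.20857807]), 'ee_rot': array([-1.79910813e+02, -3.41324855e-04,  1.58125787e+02]), 'force': array([-0.02433808,  0.02748131,  0.96130859]), 'torque': array([ 0.0147602 , -0.03873485,  0.00374813]), 'gripper_width': 91.48795449465759}
[ 474.12562102   17.40744552 1222.67487521] 486.25804046664854
[  81.09498447 -458.62011191  782.62601459] 416.50235689159854
```

View pics/top0.png

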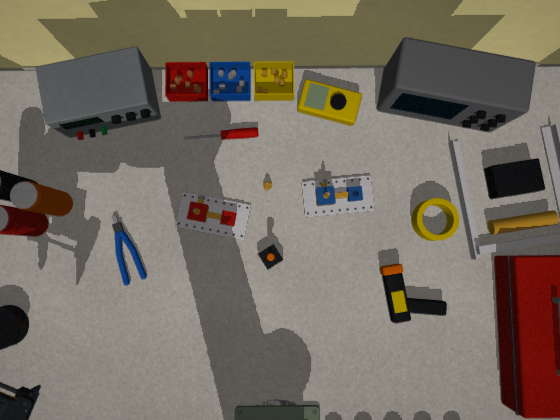

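View pics/side0.png

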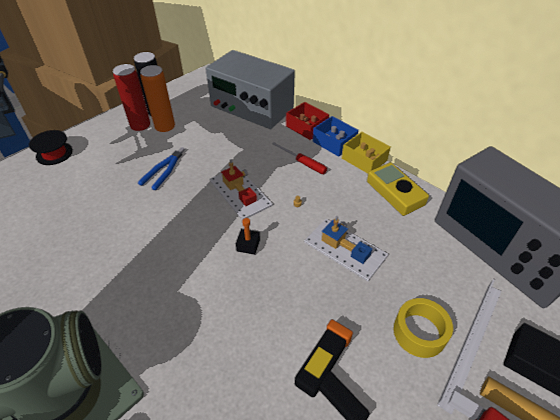

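Run:
```python
from h import *
a=ld('top');b=ld('side')
print(proj(a,[214,533,232]),proj(b,[214,533,232]))
c=a['color'][175:280,165:295];d=b['color'][150:260,200:320]
im=np.zeros((600,800,3),np.uint8)
A=cv2.resize(c,None,fx=4,fy=4,interpolation=cv2.INTER_CUBIC)
B=cv2.resize(d,None,fx=5,fy=5,interpolation=cv2.INTER_CUBIC)
save(np.hstack([cv2.resize(c,(400,323),interpolation=cv2.INTER_CUBIC),cv2.resize(d,(400,323)if 0 else (352,323),interpolation=cv2.INTER_CUBIC)]),'crop0')
w=grab('wrist');save(w['color'],'w0')
# colour blobs
for n,f in(('top',a),('side',b)):
  h=cv2.cvtColor(f['color'],cv2.COLOR_RGB2HSV)
  for nm,m in(('red',((h[...,0]<5)|(h[...,0]>174))&(h[...,1]>170)&(h[...,2]>60)),('orange',(h[...,0]>=6)&(h[...,0]<16)&(h[...,1]>190)&(h[...,2]>90))):
    k,l,s,ce=cv2.connectedComponentsWithStats(m.astype(np.uint8))
    for i in range(1,k):
      if s[i,4]>8:print(n,nm,s[i],ce[i].round(1))
```

```text
[[  8.26045352 386.86603143]] [[  2.80168405 116.21010573]]
top red [ 165   62   42   39 1205] [186.7  80.3]
top red [221 128  37  11 329] [239.4 132.9]
top red [ 77 132   6   7  37] [ 79.6 135. ]
top red [187 202  21  20 246] [197.1 211.3]
top red [221 211  15  15 176] [228.  217.7]
top red [  0 226  37   9 178] [ 17.2 230.5]
top red [ 514  256   46  162 6557] [538.6 333.6]
top orange [267 254   7   7  43] [270.1 256.9]
top orange [382 265  21  11 168] [392.1 269.6]
side red [ 113   71   36   60 1146] [132.1 100.2]
side red [214 100   6   5  22] [216.4 102.2]
side red [286 102  43  38 815] [304.6 119.1]
side red [ 41 146  24  14 179] [ 53.3 154.1]
side red [296 154  31  20 260] [311.4 163.5]
side red [222 166  21  15 140] [232.  174.1]
side red [239 188  17  18 209] [247.1 196.3]
side red [481 407  28  13 197] [493.2 414.9]
side orange [141  74  30  58 880] [156.4 102. ]
side orange [243 218   7  22 107] [246.2 228.2]
side orange [327 320  25  26 272] [339.9 330.5]
```

View pics/crop0.png

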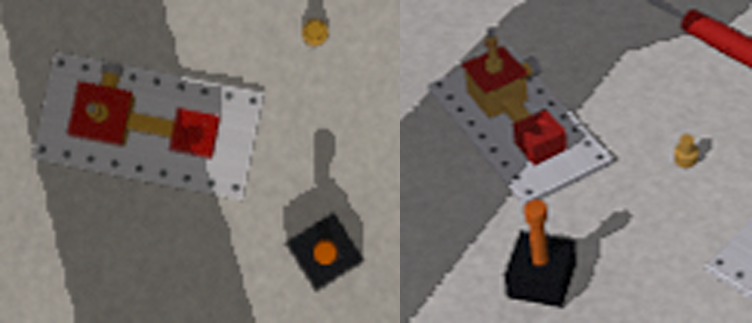

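Run:
```python
from h import *
a=ld('top');b=ld('side');w=ld('wrist')
s=telemetry.state();c,d=ray(w,280,210);T=R.from_euler('xyz',s['ee_rot'],degrees=True)
print('cam in tool',T.inv().apply(c-s['ee_pos']),T.inv().apply(d),w['K'][0,0],T.inv().apply(ray(w,281,210)[1]-d))
V=atz(a,197.1,211.3,45);S=atz(a,228,217.7,32);M=atz(a,270.1,256.9,90)
print(V,S,np.linalg.norm((V-S)[:2]),np.degrees(np.arctan2(*(V-S)[[1,0]]))-90,M)
print(proj(b,[V,S,M]))
print('side',atz(b,232,174,45),atz(b,247,193,32))
print('pintop',proj(a,V+[0,0,45]),proj(b,V+[0,0,45]))
```

```text
cam in tool [  75.2349649    -1.40800502 -152.19518194] [-0.2747428   0.01832     0.96152517] 289.74505240684067 [-2.57100386e-06  3.45130905e-03  4.24088578e-08]
[574.31063838 189.20459152  45.        ] [558.96078097 115.25481132  32.        ] 75.5260757318283 -11.72644148248115 [462.89667769  13.10287176  90.        ]
[[232.1963264  172.21082922]
 [247.48704632 192.74871974]
 [245.70956442 219.4614014 ]]
side [569.39279163 184.41767349  45.        ] [557.49230239 115.48336737  32.        ]
pintop [[194.29705009 209.6934708 ]] [[230.74104736 159.05996731]]
```

```bash
cat >> h.py <<'E'
def go(x,y,z):
    s=telemetry.state();T=R.from_euler('xyz',s['ee_rot'],degrees=True)
    print('pos',s['ee_pos'].round(1),'rot',s['ee_rot'].round(2),'q6',s['qpos'][5].round(1),'F',s['force'].round(1),'M',s['torque'].round(2),'w',round(s['gripper_width'],1),'t',s['time_s'],'shift cm',(T.inv().apply(np.array([x,y,z])-s['ee_pos'])/10).round(3))
E
python3 -m jog '[[[-4.6,-1.85,0],0,1],[[-4.6,-1.85,0],0,1],[[-4.6,-1.85,0],0,1],[[-4.6,-1.85,0],0,1],[[-4.6,-1.85,0],0,1],[[-4.6,-1.85,0],0,1],[[-4.6,-1.85,0],0,1],[[-4.6,-1.85,0],0,1],[[-4.6,-1.85,0],0,1],[[-4.6,-1.85,0],0,1]]'
python3 -m jog '[[[0,0,0],10.7,1],[[0,0,0],10.7,1],[[0,0,0],10.7,1],[[0,0,0],10.7,1],[[0,0,0],10.7,1],[[0,0,0],10.7,1],[[0,0,0],10.7,1],[[0,0,0],10.7,1],[[0,0,0],10.7,1],[[0,0,0],10.7,1]]'
python3 -c "
from h import *
go(573,189,190)"
```

```text
time_s: 1.4
ee_pos: [580.7, 182.6, 229.3]
ee_rot: [-179.8, -0.1, 158.5]
force: [-0.2, -0.3, 0.7]
gripper_width: 91.1
time_s: 2.65
ee_pos: [581.8, 177.8, 224.0]
ee_rot: [-179.7, 0.7, 50.8]
force: [0.1, 0.2, -0.1]
gripper_width: 91.4
pos [581.8 177.8 224. ] rot [-179.66    0.69   50.79] q6 55.2 F [ 0.1  0.2 -0.1] M [-0.08  0.08 -0.  ] w 91.4 t 2.65 shift cm [ 0.348 -1.371  3.404]
```

```bash
python3 -m jog '[[[0.35,-1.35,1.5],0,0.4],[[0,0,-0.05],10.4,0.4],[[0,0,-0.05],10.4,0.4],[[0,0,-0.05],10.4,0.4],[[0,0,-0.05],10.4,0.4],[[0,0,-0.05],10.4,0.4],[[0,0,-0.05],10.4,0.4],[[0,0,-0.05],10.4,0.4],[[0,0,-0.05],10,0.4]]'
python3 -c "
from h import *
go(573,189,150)
w=grab('wrist');save(w['color'],'w1')
print(proj(w,[[573,189,90],[573,189,45],[558.5,115.3,32],telemetry.state()['ee_pos']]))
go(573,189,150)
"
```

```text
time_s: 3.78
ee_pos: [563.1, 194.4, 200.2]
ee_rot: [178.6, 1.3, -32.9]
force: [0.5, -0.2, -0.2]
gripper_width: 36.1
pos [563.1 194.4 200.2] rot [178.61   1.29 -32.88] q6 140.7 F [ 0.5 -0.2 -0.2] M [ 0.02  0.15 -0.03] w 36.1 t 3.775 shift cm [ 1.239 -0.208  4.986]
[[269.86514748 199.92509523]
 [269.5338397  189.08573919]
 [332.74489883 161.36162089]
 [273.17292064 268.29628073]]
pos [562.9 194.4 200.1] rot [178.59   1.3  -33.1 ] q6 140.9 F [-0.2 -0.2  0.4] M [0.   0.16 0.02] w 36.4 t 3.825 shift cm [ 1.251 -0.225  4.974]
```

View pics/w1.png

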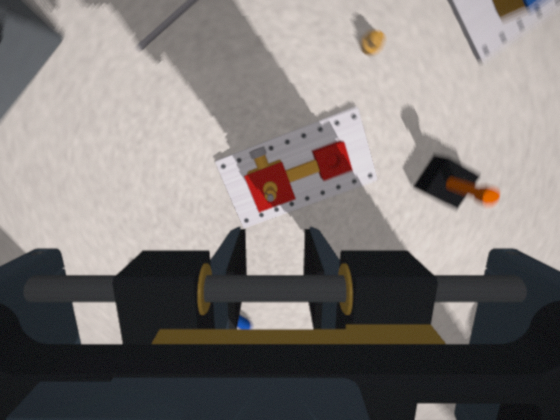

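Run:
```python
from h import *
w=ld('wrist')
save(np.hstack([cv2.resize(w['color'][165:225,240:300],(480,480),interpolation=cv2.INTER_CUBIC),cv2.resize(w['color'][130:190,305:345],(320,480),interpolation=cv2.INTER_CUBIC)]),'c1')
```

```text
(no output)
```

View pics/c1.png

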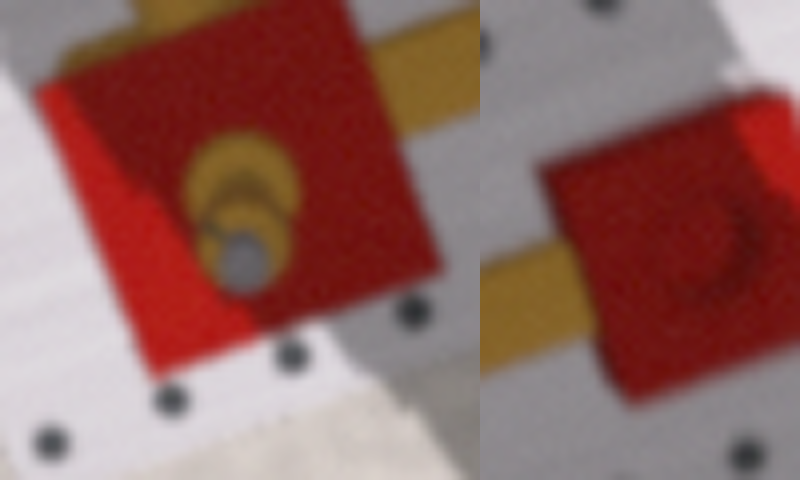

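Run:
```python
from h import *
w=ld('wrist')
print(atz(w,270,197.3,90),atz(w,269.8,188.1,52),atz(w,269.6,187,45),atz(w,333.5,160.6,32),atz(w,490,196,90))
```

```text
[575.04326592 187.51488161  90.        ] [575.10727179 187.34382556  52.        ] [574.88571165 187.68139023  45.        ] [558.77099771 114.18938506  32.        ] [462.15151698  12.99907712  90.        ]
```

```bash
python3 -m jog '[[[1.35,-0.1,2.5],0,0.4],[[0,0,2.4],0,0.4],[[0,0,-0.04],0,0.4]]'
python3 -c "
from h import *
w=grab('wrist');save(cv2.resize(w['color'][150:330,180:380],(600,540),interpolation=cv2.INTER_CUBIC),'w2')
print(proj(w,[[575,187.8,90],[575,187.8,52],telemetry.state()['ee_pos']]))
go(575,187.8,76)
"
```

```text
time_s: 4.2
ee_pos: [570.9, 188.9, 147.6]
ee_rot: [178.5, 1.5, -32.2]
force: [0.5, 1.1, 0.5]
gripper_width: 36.4
[[269.72024405 226.63273518]
 [269.30798121 211.62452219]
 [271.7382706  268.29560741]]
pos [571.8 189.1 148.9] rot [178.61   1.38 -32.22] q6 139.3 F [0.8 0.1 0.6] M [ 0.    0.2  -0.03] w 36.4 t 4.25 shift cm [ 0.517 -0.234  7.278]
```

View pics/w2.png

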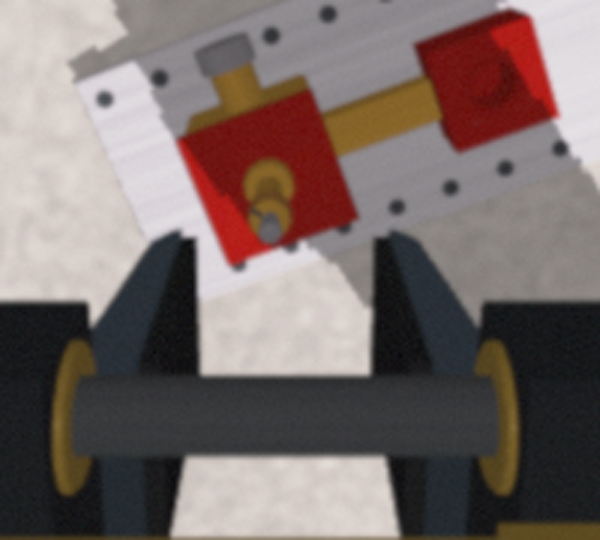

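```bash
python3 -m jog '[[[0.5,-0.33,2.5],0,0.4],[[0,0,2.5],0,0.4],[[0,0,0.8],0,0.4],[[0,0,-0.04],0,0.4]]'
python3 -c "
from h import *
go(575.5,188.6,76)"
```

```text
time_s: 4.75
ee_pos: [578.4, 190.9, 94.4]
ee_rot: [179.0, 1.1, -31.7]
force: [-0.4, 0.8, -0.0]
gripper_width: 36.3
pos [578.4 190.9  94.4] rot [179.01   1.07 -31.73] q6 138.7 F [-0.4  0.8 -0. ] M [-0.    0.15  0.01] w 36.3 t 4.75 shift cm [-0.09   0.319  1.848]
```

```bash
python3 -m jog '[[[-0.1,0.3,1.4],0,0.4],[[0,0,0.25],0,0.4],[[0,0,-0.04],0,0.4]]'
python3 -c "
from h import *
go(575.5,188.6,76)"
```

```text
time_s: 5.12
ee_pos: [576.6, 189.1, 79.6]
ee_rot: [179.2, 0.9, -31.7]
force: [0.4, -0.1, 0.3]
gripper_width: 36.4
pos [576.6 189.1  79.6] rot [179.19   0.91 -31.68] q6 138.6 F [ 0.4 -0.1  0.3] M [ 0.    0.18 -0.01] w 36.4 t 5.125 shift cm [-0.06   0.098  0.365]
```

```bash
python3 -m jog '[[[-0.06,0.08,0.33],0,0.4],[[0,0,-0.04],0,0.1],[[0,0,-0.04],0,0.1],[[0,0,-0.04],0,0.1]]' 5
python3 -c "
from h import *
go(575.5,188.6,76)
w=grab('wrist');save(cv2.resize(w['color'][150:330,180:380],(600,540),interpolation=cv2.INTER_CUBIC),'w3')"
```

```text
time_s: 5.62
ee_pos: [575.7, 188.5, 78.0]
ee_rot: [179.2, 0.9, -31.7]
force: [-0.5, -3.1, -0.8]
gripper_width: 10.8
pos [575.7 188.5  78. ] rot [179.18   0.88 -31.66] q6 138.5 F [-0.5 -3.1 -0.8] M [-0.36  0.22  0.02] w 10.8 t 5.625 shift cm [-0.021 -0.004  0.201]
```

View pics/w3.png

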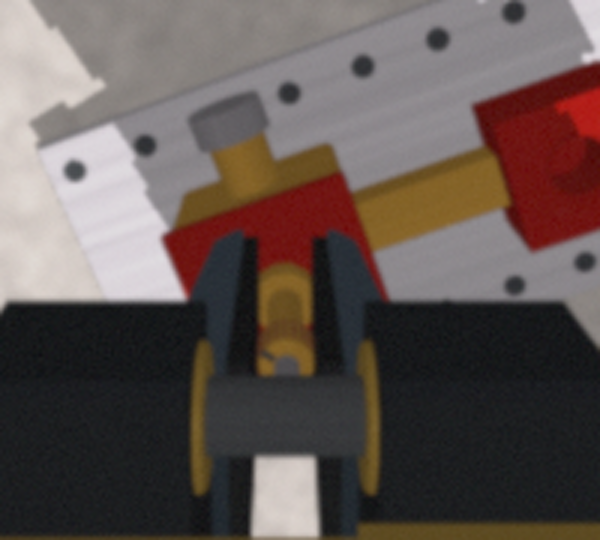

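Run:
```python
from h import *
w=ld('wrist');s=telemetry.state();T=R.from_euler('xyz',s['ee_rot'],degrees=True)
p=atz(w,275.3,271.3,90);print(p,T.inv().apply(p-s['ee_pos']),proj(w,[p+[0,0,-10],s['ee_pos']+T.apply([0,0,-12])]))
go(575,188,76)
```

```text
[578.91751556 185.09972936  90.        ] [  4.27614923   1.34494338 -12.06706783] [[275.01655268 262.68102491]
 [272.8039137  278.42548005]]
pos [575.7 188.4  78. ] rot [179.18   0.87 -31.66] q6 138.6 F [ 0.1 -1.7  0.3] M [-0.34  0.29 -0.01] w 10.8 t 5.675 shift cm [-0.037  0.073  0.2  ]
```

```bash
python3 -m jog '[[[0,0.07,0.1],0,0.1],[[0,0,-0.04],0,0],[[0,0,-0.04],0,0]]' 30
python3 -c "
from h import *
go(575.5,188.6,76)"
python3 -m jog '[[[0,0,-0.06],-10,0],[[0,0,-0.06],-10,0],[[0,0,-0.06],-10,0]]'
python3 -c "
from h import *
go(575.5,188.6,77)"
```

```text
time_s: 6.05
ee_pos: [575.7, 188.4, 78.2]
ee_rot: [179.3, 0.9, -31.7]
force: [-0.3, -0.1, -1.9]
gripper_width: 9.4
pos [575.7 188.4  78.2] rot [179.28   0.85 -31.68] q6 138.5 F [-0.3 -0.1 -1.9] M [0.06 0.07 0.03] w 9.4 t 6.05 shift cm [-0.028 -0.011  0.219]
time_s: 6.42
ee_pos: [576.1, 189.7, 78.7]
ee_rot: [180.0, 1.1, -0.8]
force: [-0.5, 1.4, -1.1]
gripper_width: 9.5
pos [576.1 189.7  78.7] rot [179.96   1.08  -0.81] q6 107.6 F [-0.5  1.4 -1.1] M [ 0.21  0.04 -0.09] w 9.5 t 6.425 shift cm [-0.057  0.107  0.174]
```

```bash
python3 -m jog '[[[0,0,-0.06],-10.5,0],[[0,0,-0.06],-10.5,0],[[0,0,-0.06],-10.5,0],[[0,0,-0.06],-10.5,0],[[0,0,-0.06],-10.5,0],[[0,0,-0.06],-10.5,0]]' 25
python3 -c "
from h import *
go(575.5,188.6,78)
w=grab('wrist');save(cv2.resize(w['color'][150:330,180:380],(600,540),interpolation=cv2.INTER_CUBIC),'w4')"
```

```text
time_s: 7.18
ee_pos: [574.7, 192.2, 80.1]
ee_rot: [-178.7, 0.4, 63.7]
force: [-1.6, 1.4, -0.6]
gripper_width: 10.0
pos [574.7 192.2  80.1] rot [-178.73    0.41   63.67] q6 43.0 F [-1.6  1.4 -0.6] M [ 0.05  0.18 -0.05] w 10.0 t 7.175 shift cm [-0.282  0.236  0.212]
```

View pics/w4.png

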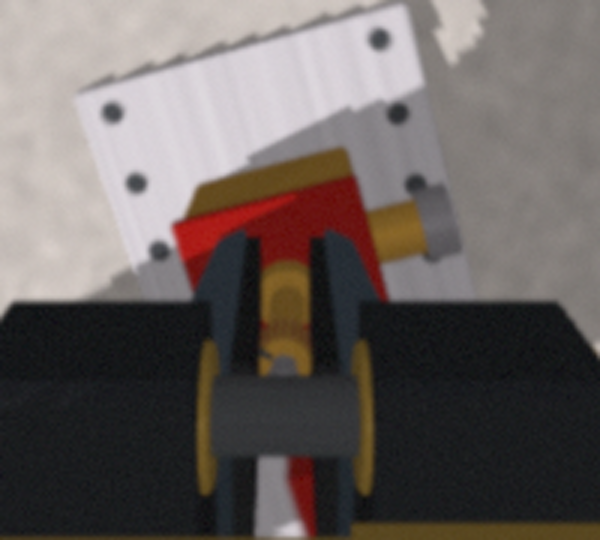

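```bash
python3 -m jog '[[[0,0,-0.06],-10.5,0],[[0,0,-0.06],-10.5,0],[[0,0,-0.06],-10.5,0],[[0,0,-0.06],-10.5,0],[[0,0,-0.06],-10.5,0],[[0,0,-0.06],-10.5,0],[[0,0,-0.06],-10.5,0],[[0,0,-0.06],-10.5,0]]' 25
python3 -c "
from h import *
go(573.5,189.8,79)"
python3 -m jog '[[[0,0,-0.06],-10.5,0],[[0,0,-0.06],-10.5,0],[[0,0,-0.06],-10.5,0]]' 25
python3 -c "
from h import *
go(573.5,189.8,80)"
```

```text
time_s: 8.22
ee_pos: [571.2, 191.2, 82.2]
ee_rot: [-179.1, -1.6, 149.0]
force: [-0.0, -1.0, -0.7]
gripper_width: 9.7
pos [571.2 191.2  82.2] rot [-179.1    -1.61  148.99] q6 -42.3 F [-0.  -1.  -0.7] M [-0.14  0.02 -0.06] w 9.7 t 8.225 shift cm [-0.282  0.001  0.311]
time_s: 8.6
ee_pos: [570.8, 189.8, 83.0]
ee_rot: [-179.9, -1.9, -178.9]
force: [-0.3, -0.3, -1.7]
gripper_width: 9.8
pos [570.8 189.8  83. ] rot [-179.94   -1.94 -178.92] q6 -74.3 F [-0.3 -0.3 -1.7] M [-0.12 -0.09 -0.02] w 9.8 t 8.6 shift cm [-0.283 -0.008  0.288]
```

```bash
python3 -m jog '[[[0,0,-0.06],-10.5,0],[[0,0,-0.05],-10.5,0]]' 25
python3 -c "
from h import *
go(573.5,189.8,79)"
python3 -m jog '[[[0,0,-0.05],-10.5,0],[[0,0,-0.05],-10.5,0]]' 25
python3 -c "
from h import *
go(573.5,189.8,80)"
python3 -m jog '[[[0,0,-0.05],-10.5,0]]' 25
python3 -c "
from h import *
go(573.5,189.8,80)"
```

```text
time_s: 8.85
ee_pos: [570.9, 188.8, 83.4]
ee_rot: [179.4, -1.9, -157.5]
force: [0.4, 0.1, -1.1]
gripper_width: 9.8
pos [570.9 188.8  83.4] rot [ 179.44   -1.87 -157.53] q6 -95.7 F [ 0.4  0.1 -1.1] M [-0.13 -0.1  -0.04] w 9.8 t 8.85 shift cm [-0.287 -0.012  0.435]
time_s: 9.1
ee_pos: [571.5, 188.0, 83.7]
ee_rot: [178.9, -1.6, -136.1]
force: [1.0, -0.1, -2.2]
gripper_width: 9.7
pos [571.5 188.   83.7] rot [ 178.88   -1.56 -136.15] q6 -117.1 F [ 1.  -0.1 -2.2] M [-0.06 -0.2  -0.17] w 9.7 t 9.1 shift cm [-0.278 -0.016  0.364]
time_s: 9.22
ee_pos: [571.6, 187.2, 83.7]
ee_rot: [178.6, -1.4, -125.5]
force: [1.3, -1.0, -2.3]
gripper_width: 9.7
pos [571.6 187.2  83.7] rot [ 178.64   -1.4  -125.45] q6 -127.8 F [ 1.3 -1.  -2.3] M [-0.11 -0.15  0.1 ] w 9.7 t 9.225 shift cm [-0.331 -0.018  0.366]
```

```bash
python3 -m jog '[[[0,0,-0.04],-6,0]]' 35
python3 -c "
from h import *
go(573.5,189.8,80)"
python3 -m jog '[[[0,0,-0.04],-6,0]]' 35
python3 -c "
from h import *
go(573.5,189.8,80)
w=grab('wrist');save(cv2.resize(w['color'][150:330,180:380],(600,540),interpolation=cv2.INTER_CUBIC),'w5')"
```

```text
time_s: 9.35
ee_pos: [571.9, 187.0, 83.6]
ee_rot: [178.5, -1.3, -119.4]
force: [0.4, 0.9, -2.5]
gripper_width: 9.3
pos [571.9 187.   83.6] rot [ 178.53   -1.25 -119.38] q6 -133.8 F [ 0.4  0.9 -2.5] M [ 0.21 -0.17 -0.1 ] w 9.3 t 9.35 shift cm [-0.331 -0.015  0.35 ]
time_s: 9.48
ee_pos: [572.1, 186.9, 83.6]
ee_rot: [178.4, -1.1, -113.3]
force: [1.8, 0.1, -1.5]
gripper_width: 9.1
pos [572.1 186.9  83.6] rot [ 178.43   -1.09 -113.35] q6 -139.9 F [ 1.8  0.1 -1.5] M [ 0.05 -0.09 -0.05] w 9.1 t 9.475 shift cm [-0.33  -0.018  0.35 ]
```

View pics/w5.png

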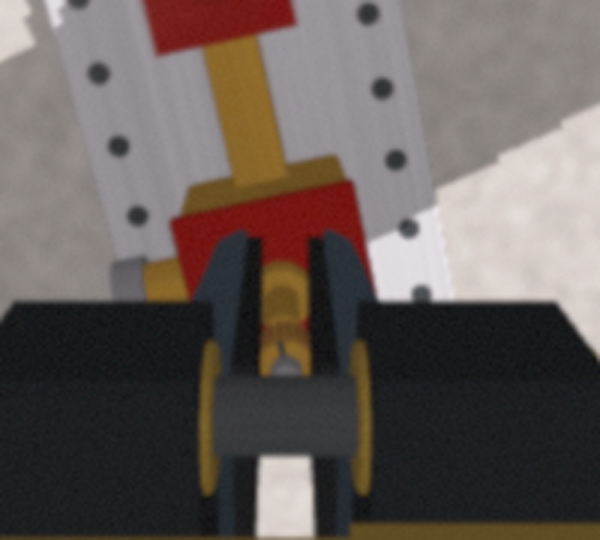

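```bash
cat >> h.py <<'E'
def tip(x,y,z):
    s=telemetry.state();T=R.from_euler('xyz',s['ee_rot'],degrees=True)
    t=s['ee_pos']+T.apply([0,0,19]);print('tip',t.round(1),'F',s['force'].round(1),'t',s['time_s'],'rot',s['ee_rot'].round(1),'q6',s['qpos'][5].round(1),'w',round(s['gripper_width'],1),'shift cm',(T.inv().apply(np.array([x,y,z])-t)/10).round(3))
E
python3 -m jog '[[[0,0,-0.04],0,0.4],[[0,0,-0.04],0,0.4],[[0,0,-0.04],0,0.4],[[-0.33,0,-2],0,0.4],[[0,0,-2.2],0,0],[[0,0,-0.04],0,0],[[0,0,-0.04],0,0],[[0,0,-0.04],0,0],[[0,0,-0.04],0,0]]' 10
python3 -c "
from h import *
tip(573.5,189.8,96)"
```

```text
time_s: 10.65
ee_pos: [573.3, 189.7, 127.0]
ee_rot: [178.2, -1.3, -113.7]
force: [0.1, -0.1, -0.5]
gripper_width: 0.5
tip [572.6 189.6 108. ] F [ 0.1 -0.1 -0.5] t 10.65 rot [ 178.2   -1.3 -113.7] q6 -139.2 w 0.5 shift cm [-0.085 -0.107  1.2  ]
```

```bash
python3 -m jog '[[[-0.08,-0.1,1.2],0,0],[[0,0,0.15],0,0]]' 10
python3 -c "
from h import *
tip(573.5,189.8,92);w=grab('wrist');f=grab('side')
save(np.hstack([cv2.resize(w['color'][180:320,200:350],(400,373),interpolation=cv2.INTER_CUBIC),cv2.resize(f['color'][120:220,180:280],(373,373),interpolation=cv2.INTER_CUBIC)]),'w6')"
```

```text
time_s: 10.9
ee_pos: [573.7, 189.8, 111.8]
ee_rot: [178.2, -1.4, -113.7]
force: [0.8, -0.2, -0.5]
gripper_width: 0.7
tip [572.9 189.6  92.8] F [ 0.8 -0.2 -0.5] t 10.9 rot [ 178.2   -1.4 -113.7] q6 -139.2 w 0.7 shift cm [-0.043 -0.045  0.078]
```

View pics/w6.png

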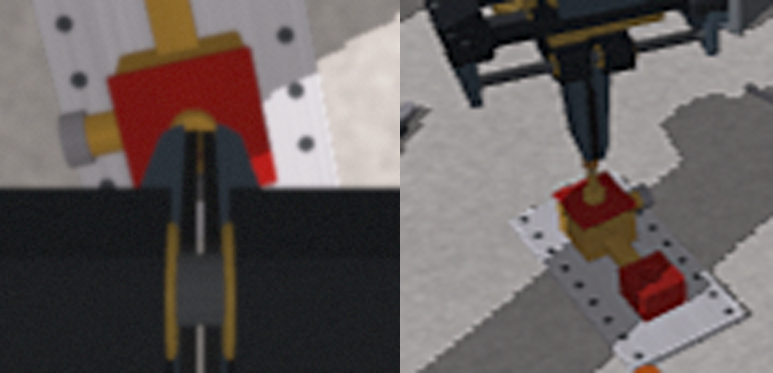

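```bash
python3 -m jog '[[[-0.04,-0.04,0.15],0,0],[[0,0,0.15],0,0],[[0,0,0.1],0,0]]' 10
python3 -c "
from h import *
tip(573.5,189.8,84.5)"
python3 -m jog '[[[0,0,0.15],0,0],[[0,0,0.15],0,0]]' 10
python3 -c "
from h import *
tip(573.5,189.8,84.5)"
```

```text
time_s: 11.38
ee_pos: [575.1, 190.3, 109.0]
ee_rot: [178.3, -1.2, -113.8]
force: [-0.7, -0.6, 3.5]
gripper_width: 0.8
tip [574.4 190.1  90. ] F [-0.7 -0.6  3.5] t 11.375 rot [ 178.3   -1.2 -113.8] q6 -139.2 w 0.8 shift cm [0.052 0.054 0.558]
time_s: 11.62
ee_pos: [575.5, 190.4, 107.1]
ee_rot: [178.4, -1.2, -113.8]
force: [-0.2, 0.2, 4.1]
gripper_width: 0.5
tip [574.9 190.3  88.1] F [-0.2  0.2  4.1] t 11.625 rot [ 178.4   -1.2 -113.8] q6 -139.2 w 0.5 shift cm [0.091 0.095 0.365]
```

```bash
python3 -m jog '[[[0.05,0.05,0.15],0,0],[[0.04,0.04,0.15],0,0],[[0.02,0.02,0.12],0,0]]' 10
python3 -c "
from h import *
tip(573.5,189.8,84.5)"
```

```text
time_s: 12.0
ee_pos: [575.4, 190.3, 104.3]
ee_rot: [178.6, -1.0, -113.8]
force: [-0.6, 0.5, 7.3]
gripper_width: 0.5
tip [574.8 190.2  85.4] F [-0.6  0.5  7.3] t 12.0 rot [ 178.6   -1.  -113.8] q6 -139.2 w 0.5 shift cm [0.087 0.099 0.09 ]
```

```bash
python3 -m jog '[[[0.05,0.05,0.12],0,0],[[0.03,0.03,0.08],0,0]]' 10
python3 -c "
from h import *
tip(573.5,189.8,84.5)"
python3 -m jog '[[[0.03,0.02,0.05],0,0],[[0.03,0.02,0.05],0,0]]' 10
python3 -c "
from h import *
tip(573.5,189.8,84.5)"
```

```text
time_s: 12.25
ee_pos: [575.3, 190.2, 103.6]
ee_rot: [178.7, -0.9, -113.8]
force: [-0.0, 0.0, 5.3]
gripper_width: 0.4
tip [574.8 190.2  84.6] F [-0.   0.   5.3] t 12.25 rot [ 178.7   -0.9 -113.8] q6 -139.2 w 0.4 shift cm [0.086 0.107 0.018]
time_s: 12.5
ee_pos: [575.7, 190.2, 104.0]
ee_rot: [178.9, -0.7, -113.8]
force: [-0.4, 0.2, 6.0]
gripper_width: 0.2
tip [575.2 190.1  85. ] F [-0.4  0.2  6. ] t 12.5 rot [ 178.9   -0.7 -113.8] q6 -139.2 w 0.2 shift cm [0.097 0.143 0.051]
```

```bash
python3 -m jog '[[[0.05,0.06,0.15],0,0],[[0.05,0.06,0.15],0,0],[[0.05,0.06,0.15],0,0]]' 10
python3 -c "
from h import *
tip(573.5,189.8,84)"
python3 -m jog '[[[0.05,0.06,0.15],0,0],[[0.05,0.06,0.15],0,0]]' 10
python3 -c "
from h import *
tip(573.5,189.8,84)"
```

```text
time_s: 12.88
ee_pos: [576.4, 190.4, 103.4]
ee_rot: [179.3, -0.4, -113.8]
force: [-0.1, -0.8, 9.5]
gripper_width: 0.4
tip [576.1 190.4  84.4] F [-0.1 -0.8  9.5] t 12.875 rot [ 179.3   -0.4 -113.8] q6 -139.2 w 0.4 shift cm [0.159 0.214 0.045]
time_s: 13.12
ee_pos: [577.1, 190.6, 103.4]
ee_rot: [179.6, -0.1, -113.8]
force: [-0.1, 0.4, 9.3]
gripper_width: 0.3
tip [577.  190.6  84.4] F [-0.1  0.4  9.3] t 13.125 rot [ 1.796e+02 -1.000e-01 -1.138e+02] q6 -139.2 w 0.3 shift cm [0.217 0.283 0.046]
```

```bash
python3 -m jog '[[[0.08,0.12,0.13],0,0],[[0.08,0.12,0.13],0,0],[[0.08,0.12,0.13],0,0],[[0.08,0.12,0.13],0,0]]' 10
python3 -c "
from h import *
tip(573.5,189.8,84)"
```

```text
time_s: 13.62
ee_pos: [575.8, 190.8, 103.5]
ee_rot: [-179.8, 0.4, -113.8]
force: [0.2, 0.1, 9.2]
gripper_width: 0.2
tip [575.9 190.9  84.5] F [0.2 0.1 9.2] t 13.625 rot [-179.8    0.4 -113.8] q6 -139.2 w 0.2 shift cm [0.194 0.176 0.047]
```

```bash
python3 -m jog '[[[0.1,0.12,0.13],0,0],[[0.1,0.12,0.13],0,0],[[0.1,0.11,0.13],0,0],[[0.08,0.1,0.13],0,0],[[0.08,0.1,0.13],0,0]]' 10
python3 -c "
from h import *
tip(573.5,189.8,84)"
python3 -m jog '[[[0.05,0.1,0.13],0,0],[[0.05,0.1,0.13],0,0],[[0.05,0.1,0.13],0,0],[[0.05,0.1,0.13],0,0],[[0.05,0.1,0.13],0,0]]' 10
python3 -c "
from h import *
tip(573.5,189.8,84)"
```

```text
time_s: 14.25
ee_pos: [574.3, 190.3, 103.5]
ee_rot: [-179.1, 1.0, -113.8]
force: [-0.7, -0.1, 8.8]
gripper_width: 0.7
tip [574.7 190.5  84.5] F [-0.7 -0.1  8.8] t 14.25 rot [-179.1    1.  -113.8] q6 -139.2 w 0.7 shift cm [0.116 0.083 0.046]
time_s: 14.88
ee_pos: [573.9, 191.5, 103.5]
ee_rot: [-178.3, 1.6, -113.7]
force: [-0.2, -0.2, 9.2]
gripper_width: 0.4
tip [574.6 191.7  84.6] F [-0.2 -0.2  9.2] t 14.875 rot [-178.3    1.6 -113.7] q6 -139.0 w 0.4 shift cm [0.224 0.028 0.048]
```

```bash
python3 -m jog '[[[0.05,0.1,0.13],0,0],[[0.05,0.1,0.13],0,0],[[0,0,-0.6],0,0],[[0,0,-2],0,0],[[0,0,-4],0,0],[[0,0,-4],0,0.4]]' 10
python3 -m jog '[[[0,0,-0.05],10.7,0.4],[[0,0,-0.05],10.7,0.4],[[0,0,-0.05],10.7,0.4],[[0,0,-0.05],10.7,0.4],[[0,0,-0.05],10.7,0.4],[[0,0,-0.05],10.7,0.4],[[0,0,-0.05],10.7,0.4]]' 20
python3 -c "
from h import *
go(463,13,180)"
```

```text
time_s: 15.62
ee_pos: [566.0, 189.1, 206.5]
ee_rot: [-178.6, 1.4, -113.7]
force: [-0.4, -0.9, 0.8]
gripper_width: 7.9
time_s: 16.5
ee_pos: [564.0, 188.3, 208.3]
ee_rot: [179.2, 1.5, 170.7]
force: [0.8, 0.3, 0.5]
gripper_width: 36.3
pos [564.  188.3 208.3] rot [179.17   1.5  170.74] q6 -63.5 F [0.8 0.3 0.5] M [ 0.06  0.03 -0.04] w 36.3 t 16.5 shift cm [  7.221 -18.968   2.371]
```

```bash
python3 -m jog '[[[1.8,-4.75,0],0,0.4],[[1.8,-4.75,0.2],0,0.4],[[1.8,-4.75,0.5],0,0.4],[[1.8,-4.75,0.5],0,0.4],[[0,0,-0.04],0,0.4]]'
python3 -c "
from h import *
go(462.5,13.3,150)
w=grab('wrist');save(cv2.resize(w['color'][150:330,180:380],(600,540),interpolation=cv2.INTER_CUBIC),'w7')
go(462.5,13.3,150)
print(proj(w,[[462.5,13.3,90]]))"
```

```text
time_s: 17.12
ee_pos: [457.5, 8.2, 187.4]
ee_rot: [179.3, 1.1, 170.8]
force: [0.3, -0.1, 0.8]
gripper_width: 36.5
pos [457.5   8.2 187.4] rot [179.31   1.08 170.79] q6 -81.9 F [ 0.3 -0.1  0.8] M [ 0.03 -0.01  0.03] w 36.5 t 17.125 shift cm [-0.345  0.536  3.752]
pos [459.    9.3 187.9] rot [179.26   1.19 170.85] q6 -81.8 F [-0.   0.5  0.5] M [-0.06  0.01 -0.04] w 36.5 t 17.175 shift cm [-0.207  0.405  3.797]
[[281.65050013 216.88046071]]
```

View pics/w7.png

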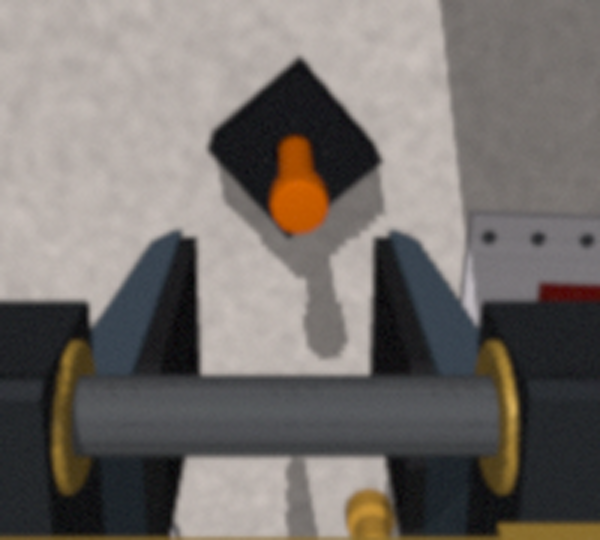

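```bash
python3 -m jog '[[[-0.2,0.38,3.4],0,0.4],[[0,0,3],0,0.4],[[0,0,1.8],0,0.4],[[0,0,-0.04],0,0.4]]'
python3 -c "
from h import *
go(462.5,13.3,84)"
```

```text
time_s: 17.68
ee_pos: [467.8, 17.2, 104.6]
ee_rot: [179.1, 1.4, 171.0]
force: [0.1, 0.4, 0.9]
gripper_width: 36.5
pos [467.8  17.2 104.6] rot [179.13   1.44 171.01] q6 -81.3 F [0.1 0.4 0.9] M [0.03 0.02 0.02] w 36.5 t 17.675 shift cm [ 0.51  -0.497  2.04 ]
```

```bash
python3 -m jog '[[[0.5,-0.48,0.6],0,0.4],[[0,0,1.2],0,0.4],[[0,0,-0.04],0,0.4]]'
python3 -c "
from h import *
go(462.5,13.3,84)"
```

```text
time_s: 18.05
ee_pos: [463.9, 14.2, 87.0]
ee_rot: [179.1, 1.6, 171.1]
force: [-0.0, -0.4, -0.4]
gripper_width: 36.4
pos [463.9  14.2  87. ] rot [179.09   1.61 171.1 ] q6 -81.9 F [-0.  -0.4 -0.4] M [-0.    0.03 -0.02] w 36.4 t 18.05 shift cm [ 0.131 -0.11   0.299]
```

```bash
python3 -m jog '[[[0.12,-0.1,0.35],0,0.4],[[0,0,-0.04],0,0.15],[[0,0,-0.04],0,0.15],[[0,0,-0.04],0,0.1],[[0,0,-0.04],0,0.1],[[0,0,-0.04],0,0.1]]' 10
python3 -c "
from h import *
go(462.5,13.3,84);w=grab('wrist');save(cv2.resize(w['color'][150:330,180:380],(600,540),interpolation=cv2.INTER_CUBIC),'w8')"
```

```text
time_s: 18.8
ee_pos: [463.3, 13.2, 86.4]
ee_rot: [179.1, 1.8, 171.1]
force: [0.8, -0.7, 0.7]
gripper_width: 17.1
pos [463.3  13.2  86.4] rot [179.06   1.75 171.07] q6 -82.0 F [ 0.8 -0.7  0.7] M [ 0.02 -0.03  0.02] w 17.1 t 18.8 shift cm [ 0.092 -0.007  0.237]
```

View pics/w8.png

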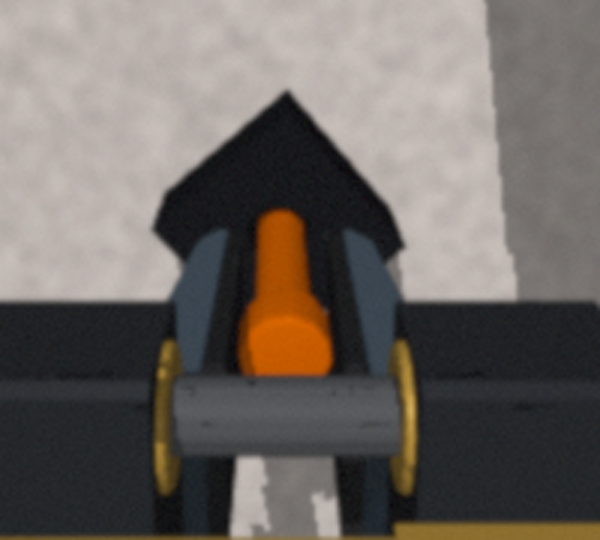

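```bash
python3 -m jog '[[[0,0,-0.04],0,0.5],[[0,0,-0.04],0,0.5],[[0,0,-0.04],0,0.5],[[0,0,-2.8],0,0.5],[[0,0,-0.04],10,0.5],[[0,0,-0.05],10,0.5],[[0,0,-0.05],10,0.5],[[0,0,-0.05],10,0.5],[[0,0,-0.05],10,0.5],[[0,0,-0.05],10,0.5]]' 10
python3 -m jog '[[[0,0,-0.05],10,0.4],[[0,0,-0.05],10,0.4],[[0,0,-0.05],10,0.4],[[0,0,-0.05],0,0.4]]' 10
python3 -c "
from h import *
go(463,13.2,86)"
```

```text
time_s: 20.1
ee_pos: [462.2, 12.8, 119.8]
ee_rot: [178.0, 0.0, 109.1]
force: [-0.4, -0.2, -1.0]
gripper_width: 45.8
time_s: 20.6
ee_pos: [462.0, 12.8, 121.9]
ee_rot: [178.3, -1.0, 78.2]
force: [0.5, 1.3, 0.2]
gripper_width: 36.6
pos [462.   12.8 121.9] rot [178.29  -1.02  78.21] q6 11.0 F [0.5 1.3 0.2] M [-0.09  0.07  0.02] w 36.6 t 20.6 shift cm [-3.000e-03 -1.900e-02  3.596e+00]
```

```bash
python3 -m jog '[[[0,0,2],0,0.4],[[0,0,1.5],0,0.4],[[0,0,-0.04],0,0.4]]' 10
python3 -c "
from h import *
go(463,13.2,84)"
```

```text
time_s: 20.98
ee_pos: [463.6, 13.2, 87.0]
ee_rot: [178.2, -1.0, 78.7]
force: [-0.3, -0.5, -0.4]
gripper_width: 36.3
pos [463.6  13.2  87. ] rot [178.21  -1.02  78.73] q6 10.4 F [-0.3 -0.5 -0.4] M [-0.11  0.09 -0.01] w 36.3 t 20.975 shift cm [-0.016 -0.066  0.302]
```

```bash
python3 -m jog '[[[-0.02,-0.05,0.35],0,0.4],[[0,0,-0.04],0,0.1],[[0,0,-0.04],0,0.1],[[0,0,-0.04],0,0.1],[[0,0,-0.04],0,0.1],[[0,0,-0.04],0,0.1]]' 6
python3 -c "
from h import *
go(463,13.2,84)"
python3 -m jog '[[[0,0,-0.04],0,0],[[0,0,-0.04],0,0]]' 20
python3 -c "
from h import *
go(463,13.2,84)"
```

```text
time_s: 21.72
ee_pos: [464.2, 13.1, 87.2]
ee_rot: [178.0, -1.0, 78.9]
force: [0.9, -0.7, -0.1]
gripper_width: 17.7
pos [464.2  13.1  87.2] rot [178.02  -1.05  78.89] q6 10.2 F [ 0.9 -0.7 -0.1] M [-0.06  0.07 -0.02] w 17.7 t 21.725 shift cm [-0.014 -0.127  0.32 ]
time_s: 21.98
ee_pos: [464.1, 13.1, 88.1]
ee_rot: [178.0, -1.0, 78.9]
force: [0.4, -0.2, 0.1]
gripper_width: 17.3
pos [464.1  13.1  88.1] rot [178.02  -1.04  78.9 ] q6 10.2 F [ 0.4 -0.2  0.1] M [-0.12  0.13  0.01] w 17.3 t 21.975 shift cm [-0.014 -0.123  0.407]
```

```bash
python3 -c "
from h import *
go(464.1,13.1,165)"
python3 -m jog '[[[0.03,-0.06,-2],0,0],[[0.03,-0.06,-2.5],0,0],[[0.03,-0.06,-2.5],0,0],[[0,0,-0.04],0,0]]' 20
python3 -c "
from h import *
go(558.2,116.3,160)"
```

```text
pos [464.1  13.1  88.1] rot [178.02  -1.04  78.9 ] q6 10.2 F [ 0.4 -0.2  0.1] M [-0.12  0.13  0.01] w 17.3 t 21.975 shift cm [ 0.144  0.266 -7.683]
time_s: 22.48
ee_pos: [459.5, 13.5, 159.7]
ee_rot: [178.1, -1.0, 78.9]
force: [1.0, -0.7, -0.7]
gripper_width: 17.1
pos [459.5  13.5 159.7] rot [178.1   -1.03  78.9 ] q6 10.5 F [ 1.  -0.7 -0.7] M [-0.12  0.1   0.  ] w 17.1 t 22.475 shift cm [11.986  7.693  0.442]
```

```bash
python3 -m jog '[[[3,1.92,0],0,0],[[3,1.92,0],0,0],[[3,1.92,0],0,0],[[3,1.92,0],0,0],[[0,0,-0.04],0,0],[[0,0,-0.04],0,0]]' 20
cat >> h.py <<'E'
def orange(n):
    f=grab(n);h=cv2.cvtColor(f['color'],cv2.COLOR_RGB2HSV)
    m=((h[...,0]>=4)&(h[...,0]<16)&(h[...,1]>180)&(h[...,2]>60)).astype(np.uint8)
    return f,m
def foot():
    s=telemetry.state();T=R.from_euler('xyz',s['ee_rot'],degrees=True);return s['ee_pos']+T.apply([0,0,77.5]),T.apply([0,0,1])
E
python3 - <<'E'
from h import *
go(558.2,116.3,130)
p,z=foot();print('foot',p,z)
for n in('side','wrist'):
    f,m=orange(n)
    k,l,s,c=cv2.connectedComponentsWithStats(m);
    pr=proj(f,[p,p-z*30,p-z*66,p-z*77,[p[0],p[1],p[2]+40]]);print(n,pr.round(1).tolist())
    for i in range(1,k):
        if s[i,4]>15 and np.abs(c[i]-pr[1]).max()<60:
            print(s[i],c[i].round(1))
            for r in range(s[i,1],s[i,1]+s[i,3]):
                u=np.where(l[r]==i)[0];print((r,u.min(),u.max()),end=' ')
            print()
go(558.2,116.3,130)
E
```

```text
time_s: 23.22
ee_pos: [556.8, 118.2, 157.1]
ee_rot: [178.7, -0.7, 78.8]
force: [-0.0, -0.2, 0.4]
gripper_width: 17.5
pos [556.8 118.2 157.1] rot [178.73  -0.75  78.83] q6 21.8 F [-0.  -0.2  0.4] M [-0.09  0.08 -0.03] w 17.5 t 23.225 shift cm [-0.191  0.118  2.709]
foot [558.63301665 118.83133206  79.60927618] [ 0.02422796  0.00847277 -0.99967055]
side [[245.3, 178.4], [244.4, 169.5], [243.3, 158.3], [243.0, 154.7], [244.3, 166.2]]
[240 152   8  29 103] [244.1 166.8]
(152, np.int64(243), np.int64(245)) (153, np.int64(243), np.int64(246)) (154, np.int64(243), np.int64(246)) (155, np.int64(243), np.int64(246)) (156, np.int64(243), np.int64(247)) (157, np.int64(243), np.int64(247)) (158, np.int64(243), np.int64(246)) (159, np.int64(243), np.int64(245)) (160, np.int64(244), np.int64(245)) (161, np.int64(244), np.int64(245)) (162, np.int64(244), np.int64(245)) (163, np.int64(244), np.int64(245)) (164, np.int64(244), np.int64(245)) (165, np.int64(244), np.int64(245)) (166, np.int64(244), np.int64(245)) (167, np.int64(244), np.int64(245)) (168, np.int64(243), np.int64(245)) (169, np.int64(24
[... 2153 characters left out ...]
int64(289)) (260, np.int64(260), np.int64(289)) (261, np.int64(260), np.int64(289)) (262, np.int64(260), np.int64(289)) (263, np.int64(260), np.int64(290)) (264, np.int64(260), np.int64(290)) (265, np.int64(260), np.int64(290)) (266, np.int64(260), np.int64(290)) (267, np.int64(260), np.int64(290)) (268, np.int64(260), np.int64(290)) (269, np.int64(259), np.int64(290)) (270, np.int64(260), np.int64(290)) (271, np.int64(260), np.int64(290)) (272, np.int64(260), np.int64(290)) (273, np.int64(260), np.int64(289)) (274, np.int64(261), np.int64(289)) 
pos [556.9 117.9 157.7] rot [178.67  -0.78  78.8 ] q6 21.8 F [-0.2 -0.  -0.2] M [-0.11  0.07 -0.08] w 17.5 t 23.325 shift cm [-0.172  0.096  2.769]
```

```bash
python3 -m jog '[[[-0.17,0.1,1.5],0,0],[[0,0,1.5],0,0],[[0,0,0.8],0,0],[[0,0,-0.04],0,0]]' 20
python3 - <<'E'
from h import *
go(558.2,116.3,112)
f,m=orange('wrist')
h=cv2.cvtColor(f['color'],cv2.COLOR_RGB2HSV)
p,z=foot();S=np.array([558.2,116.3,32])
print(proj(f,[S,p,[p[0]-1.9,p[1]-.6,p[2]]]).round(1))
# socket block corners predicted for yaw -11.9
a=np.radians(-11.9);ex=np.array([np.cos(a),np.sin(a),0]);ey=np.array([-np.sin(a),np.cos(a),0])
print(proj(f,[S+17*(i*ex+j*ey) for i,j in((1,1),(1,-1),(-1,-1),(-1,1))]).round(1).tolist())
red=((h[...,0]<4)|(h[...,0]>172))&(h[...,1]>150)&(h[...,2]>40)
for r in range(150,290,4):
    u=np.where(red[r,200:350])[0]+200;o=np.where(m[r,240:310])[0]+240
    print(r,'red',(u.min(),u.max(),len(u)) if len(u) else '','or',(o.min(),o.max()) if len(o) else '')
E
```

```text
time_s: 23.82
ee_pos: [556.7, 114.5, 116.7]
ee_rot: [178.8, -0.7, 78.7]
force: [-0.0, -0.3, -0.2]
gripper_width: 17.4
pos [556.7 114.5 116.7] rot [178.81  -0.71  78.67] q6 21.5 F [-0.  -0.3 -0.2] M [-0.07  0.04  0.01] w 17.4 t 23.825 shift cm [0.198 0.101 0.474]
[[272.3 217.4]
 [273.4 221.2]
 [271.4 222.3]]
[[292.6, 198.2], [291.6, 236.2], [252.6, 236.1], [252.2, 198.0]]
150 red (np.int64(248), np.int64(302), 55) or 
154 red (np.int64(247), np.int64(302), 56) or 
158 red  or (np.int64(268), np.int64(281))
162 red  or 
166 red  or 
170 red  or 
174 red  or 
178 red  or 
182 red  or 
186 red  or 
190 red  or 
194 red  or 
198 red (np.int64(256), np.int64(292), 19) or (np.int64(266), np.int64(283))
202 red (np.int64(255), np.int64(293), 39) or 
206 red (np.int64(255), np.int64(293), 39) or 
210 red (np.int64(255), np.int64(293), 39) or 
214 red (np.int64(256), np.int64(292), 37) or 
218 red (np.int64(256), np.int64(292), 37) or 
222 red (np.int64(256), np.int64(292), 24) or (np.int64(265), np.int64(277))
226 red (np.int64(256), np.int64(292), 22) or (np.int64(264), np.int64(278))
230 red (np.int64(260), np.int64(289), 14) or (np.int64(264), np.int64(279))
234 red (np.int64(260), np.int64(289), 12) or (np.int64(263), np.int64(280))
238 red  or (np.int64(265), np.int64(279))
242 red  or (np.int64(266), np.int64(279))
246 red  or (np.int64(266), np.int64(280))
250 red  or (np.int64(266), np.int64(281))
254 red  or (np.int64(264), np.int64(285))
258 red  or (np.int64(260), np.int64(288))
262 red  or (np.int64(260), np.int64(289))
266 red  or (np.int64(259), np.int64(290))
270 red  or (np.int64(260), np.int64(290))
274 red  or (np.int64(261), np.int64(288))
278 red  or 
282 red  or 
286 red  or
```

Run:
```python
from h import *
f=ld('wrist');s=telemetry.state();T=R.from_euler('xyz',s['ee_rot'],degrees=True)
p,z=foot();x=T.apply([1,0,0])
print('foot front',proj(f,[p+6*x,p]).round(1).tolist(),'headbottom front',proj(f,[p-66*z+9*x]).round(1).tolist(),'head top front',proj(f,[p-80*z+9*x,p-80*z]).round(1).tolist())
c=f['color']
for v in range(208,240,1): print(v,c[v,271],end=' ')
print()
for v in range(246,276,2): print(v,c[v,275],c[v,262],end=' ')
```

```text
foot front [[273.4, 214.2], [273.4, 221.2]] headbottom front [[273.1, 240.9]] head top front [[273.0, 250.4], [273.0, 265.1]]
208 [114  23  16] 209 [112  23  16] 210 [108  20  14] 211 [107  20  16] 212 [112  17  15] 213 [118  24  22] 214 [117  22  18] 215 [116  19  18] 216 [118  24  22] 217 [115  18  14] 218 [116  23  16] 219 [117  32  13] 220 [115  44   6] 221 [113  51   7] 222 [116  56   9] 223 [115  55   5] 224 [114  53   1] 225 [114  54   5] 226 [115  53   3] 227 [116  55  10] 228 [115  53   2] 229 [115  54   7] 230 [115  53   3] 231 [115  54   3] 232 [114  53   5] 233 [116  54   8] 234 [115  53   6] 235 [113  52   3] 236 [114  53   5] 237 [112  51   0] 238 [116  55  11] 239 [113  52   0] 
246 [113  53   5] [211 204 211] 248 [113  54   9] [212 206 211] 250 [112  51   2] [212 205 211] 252 [113  51   0] [191 179 180] 254 [119  59  10] [129 100  90] 256 [141  69   7] [111  58  27] 258 [148  71   1] [112  52  10] 260 [148  70  10] [115  54   8] 262 [147  70   8] [124  59   8] 264 [146  69   6] [135  63   2] 266 [146  69   2] [142  67   3] 268 [145  68   0] [145  68   3] 270 [146  67   6] [146  69   9] 272 [145  67   6] [142  68   3] 274 [125  62  25] [120  59  21]
```

Run:
```python
from h import *
f=ld('wrist');s=telemetry.state();T=R.from_euler('xyz',s['ee_rot'],degrees=True)
h=cv2.cvtColor(f['color'],cv2.COLOR_RGB2HSV)
red=((h[...,0]<3)|(h[...,0]>172))&(h[...,1]>150)&(h[...,2]>40)
for u in(257,260,262,284,287,290):
    v=np.where(red[185:250,u])[0]+185;print(u,v.min(),v.max(),len(v))
A=atz(f,271.1,226.3,39.2)
for vv in(217.4,218):
    B=atz(f,274.3,vv,32);print(A,B,T.inv().apply(B-A)/10)
_,m=orange('side');f=ld('side')
hs=cv2.cvtColor(f['color'],cv2.COLOR_RGB2HSV)
for v in range(165,212): print(v,[ ''.join('R' if (a<3 or a>172) and b>150 else 'o' if a<16 and b>180 else '.' for a,b,_ in hs[v,225:265])])
print(proj(f,[A,B,[558.2,116.3,32]]))
```

```text
257 196 229 34
260 196 236 40
262 196 237 42
284 196 236 41
287 196 236 40
290 196 229 34
[556.00878594 111.04958188  39.2       ] [559.89568795 115.98858675  32.        ] [0.55135924 0.26833713 0.73308659]
[556.00878594 111.04958188  39.2       ] [559.78965158 115.46268532  32.        ] [0.49771517 0.26827986 0.73240002]
165 ['.....................o..................']
166 ['....................oooo................']
167 ['........RR..........oooo................']
168 ['....R...oR..........ooooo...............']
169 ['...RR...oRR.........ooooo...............']
170 ['RRRR.....o..........ooooo...............']
171 ['RRRR......R.........ooooo...............']
172 ['RRRR......o..........ooo................']
173 ['RRRR.....oRR.........oo.................']
174 ['RRRRo...ooRRR........oo.................']
175 ['RRRRRRoRRRRRRR.......oo.................']
176 ['RRRRRRRRRRRRRRR......oo.................']
177 ['oRRRRRRRRRRRRo.......oo.................']
178 ['.oRRRRRRRRRo.........oo.................']
179 ['..oRRRRRRo...........oo.................']
180 ['...oRRoo.............oo............
[... 914 characters left out ...]
RRRRRRRRRRRRR.........']
200 ['................RooRRRRRRRRRRRR.........']
201 ['.................RRRRRRRRRRRRRR.........']
202 ['..................RRRRRRRRRR............']
203 ['...................RRRRRRR..............']
204 ['....................RRRR................']
205 ['....................RRR.................']
206 ['........................................']
207 ['........................................']
208 ['........................................']
209 ['........................................']
210 ['........................................']
211 ['........................................']
[[247.61035921 192.16088414]
 [247.67093022 192.54115186]
 [246.98518824 192.69749052]]
```

```bash
cat > m.py <<'E'
from h import *
def meas(fz=77.5):
    f,m=orange('wrist');c=f['color'].astype(int)
    h=cv2.cvtColor(f['color'],cv2.COLOR_RGB2HSV)
    g=c[...,1]
    # foot front edge: column profile green-channel step red->orange
    cols=[];
    for u in(269,270,271,272,273,274,275,276):
        col=g[200:245,u]; k=[i for i in range(len(col)-4) if (col[i:i+4]>38).all() and col[i:i+4].max()<75]
        cols.append(k[0]+200 if k else None)
    red=((h[...,0]<3)|(h[...,0]>172))&(h[...,1]>150)&(h[...,2]>40)
    def ext(v): u=np.where(red[v,225:320])[0]+225; return (u.min(),u.max()) if len(u) else None
    sh=[(v,)+tuple(np.where((g[v,255:290]>38)&(g[v,255:290]<75)&(c[v,255:290,2]<40)&(c[v,255:290,0]>80))[0][[0,-1]]+255) for v in(224,228,232)]
    print('front',cols,'shaft',[tuple(map(int,a)) for a in sh],'red u',[tuple(map(int,ext(v))) for v in(203,207,211,215) if ext(v)],'red v',[(u,int(np.where(red[180:250,u])[0].min()+180),int(np.where(red[180:250,u])[0].max()+180)) for u in(262,285)])
E
python3 -m jog '[[[0.5,0.25,0],0,0],[[0,0,-0.04],0,0],[[0,0,-0.04],0,0]]' 20
python3 -c "
from m import *
go(558.2,116.3,112);meas();go(558.2,116.3,112)"
```

```text
time_s: 24.3
ee_pos: [562.0, 119.9, 119.8]
ee_rot: [178.6, -0.8, 78.7]
force: [0.7, -0.2, 0.3]
gripper_width: 17.2
pos [562.  119.9 119.8] rot [178.56  -0.82  78.7 ] q6 21.9 F [ 0.7 -0.2  0.3] M [-0.16  0.04  0.03] w 17.2 t 24.3 shift cm [-0.434 -0.32   0.77 ]
front [220, 220, 220, 220, 221, 221, 221, 222] shaft [(224, 265, 277), (228, 264, 278), (232, 264, 279)] red u [(251, 286), (250, 287), (250, 287), (250, 287)] red v [(262, 206, 242), (285, 202, 242)]
pos [562.1 119.9 119.9] rot [178.54  -0.83  78.7 ] q6 21.9 F [ 0.   0.4 -0.2] M [-0.04  0.06  0.03] w 16.9 t 24.35 shift cm [-0.437 -0.329  0.777]
```

Run:
```python
from h import *
f=ld('wrist');s=telemetry.state();T=R.from_euler('xyz',s['ee_rot'],degrees=True)
A=atz(f,271.2,227,42.3);B=atz(f,268.7,223,32);print(A,B,T.inv().apply(B-A)/10)
a=np.radians(-11.9);ex=np.array([np.cos(a),np.sin(a),0]);ey=np.array([-np.sin(a),np.cos(a),0])
for S in(B,[558.2,116.3,32]):print(proj(f,[S+17*(i*ex+j*ey) for i,j in((1,1),(1,-1),(-1,-1),(-1,1))]).round(1).tolist())
```

```text
[561.61371556 115.81711436  42.3       ] [559.68362896 116.4730824   32.        ] [ 0.01161185 -0.22828597  1.02479557]
[[288.6, 204.1], [287.7, 241.3], [249.4, 241.3], [248.9, 204.0]]
[[286.9, 204.7], [286.1, 241.8], [247.8, 241.8], [247.3, 204.6]]
```

```bash
python3 -m jog '[[[0,-0.23,0.3],0,0],[[0,0,0.1],0,0],[[0,0,-0.03],0,0]]' 20
python3 -c "
from m import *
go(559.8,120.3,108);meas();go(559.8,120.3,108)"
```

```text
time_s: 24.72
ee_pos: [559.5, 120.3, 115.9]
ee_rot: [178.6, -0.8, 78.7]
force: [-0.3, -0.2, -0.9]
gripper_width: 17.4
pos [559.5 120.3 115.9] rot [178.55  -0.82  78.7 ] q6 22.0 F [-0.3 -0.2 -0.9] M [-0.06  0.08  0.  ] w 17.4 t 24.725 shift cm [-0.007  0.006  0.792]
front [220, 220, 220, 220, 220, 221, 221, 222] shaft [(224, 265, 277), (228, 265, 278), (232, 264, 279)] red u [(254, 288), (253, 290), (253, 290), (253, 290)] red v [(262, 203, 243), (285, 203, 243)]
pos [559.6 120.3 116. ] rot [178.55  -0.82  78.7 ] q6 22.0 F [-0.4  0.6 -0.7] M [-0.1   0.14 -0.02] w 17.4 t 24.775 shift cm [-0.009  0.004  0.8  ]
```

```bash
python3 -m jog '[[[0,0,0.4],0,0],[[0,0,0.3],0,0],[[0,0,0.2],0,0]]' 20
python3 -c "
from m import *
go(559.8,120.3,106)"
python3 -m jog '[[[0,0,0.3],0,0],[[0,0,0.2],0,0]]' 20
python3 -c "
from m import *
go(559.8,120.3,106)"
```

```text
time_s: 25.15
ee_pos: [560.2, 120.4, 107.0]
ee_rot: [178.5, -0.8, 78.7]
force: [-0.7, 0.0, 9.6]
gripper_width: 17.4
pos [560.2 120.4 107. ] rot [178.49  -0.84  78.7 ] q6 22.0 F [-0.7  0.   9.6] M [-0.16  0.27 -0.  ] w 17.4 t 25.15 shift cm [-0.02  -0.043  0.097]
time_s: 25.4
ee_pos: [562.4, 121.0, 106.7]
ee_rot: [178.2, -1.0, 78.7]
force: [-3.9, 0.4, 11.5]
gripper_width: 17.5
pos [562.4 121.  106.7] rot [178.18  -1.    78.69] q6 22.0 F [-3.9  0.4 11.5] M [-0.05  0.89  0.04] w 17.5 t 25.4 shift cm [-0.122 -0.243  0.056]
```

```bash
python3 -m jog '[[[-0.05,-0.23,-0.35],0,0],[[0,0,-0.05],0,0]]' 20
python3 -c "
from m import *
go(559.8,120.3,106);meas();go(559.8,120.3,106)
f=ld('wrist');c=f['color']
for v in range(212,232,2): print(v,' '.join('%d'%x for x in c[v,256:290,1]))"
```

```text
time_s: 25.65
ee_pos: [560.0, 121.0, 111.1]
ee_rot: [178.1, -1.0, 78.7]
force: [-0.4, -0.3, -0.1]
gripper_width: 17.5
pos [560.  121.  111.1] rot [178.13  -1.02  78.69] q6 22.1 F [-0.4 -0.3 -0.1] M [-0.16  0.08  0.02] w 17.5 t 25.65 shift cm [-0.082 -0.021  0.506]
front [221, 220, 220, 220, 221, 221, 222, 223] shaft [(224, 265, 276), (228, 264, 277), (232, 264, 278)] red u [(252, 288), (252, 290), (252, 289)] red v [(262, 209, 247), (285, 205, 246)]
pos [560.  121.  110.9] rot [178.14  -1.02  78.69] q6 22.1 F [ 0.2  0.3 -0.2] M [-0.13  0.08 -0.02] w 17.5 t 25.7 shift cm [-0.078 -0.019  0.491]
212 23 24 21 19 22 21 19 24 23 19 18 16 23 21 20 22 20 16 17 25 22 22 23 19 26 23 20 15 24 22 21 19 18 26
214 16 21 20 22 18 19 22 23 20 19 20 23 22 18 16 21 19 25 17 22 20 22 22 17 20 18 22 21 22 20 21 14 19 20
216 20 20 20 16 21 20 24 22 22 21 22 22 21 19 17 22 23 19 21 18 19 18 19 20 18 23 18 17 25 21 21 19 21 20
218 24 24 14 26 18 19 20 23 24 24 21 15 17 23 24 23 18 22 22 18 22 20 25 32 33 31 26 22 24 20 15 19 22 18
220 22 20 25 26 27 21 16 20 24 22 30 35 35 38 40 41 41 34 31 25 22 22 19 24 24 29 17 20 21 20 18 21 18 24
222 19 19 18 21 18 15 20 19 29 38 49 54 51 53 53 54 55 55 46 41 31 19 20 21 16 20 16 17 21 18 22 19 22 23
224 16 19 20 21 24 21 22 27 38 49 52 52 54 55 52 54 53 52 54 51 48 37 25 19 13 17 18 15 20 22 21 23 20 20
226 26 18 20 22 20 17 25 38 48 54 54 54 52 52 52 53 51 53 52 50 50 40 23 20 20 19 23 22 22 19 21 20 22 23
228 30 26 19 20 22 19 27 35 47 53 52 53 55 54 52 53 56 54 57 53 51 44 31 20 23 18 22 23 25 20 20 20 25 20
230 28 20 21 21 20 16 16 33 48 50 55 56 53 55 55 52 54 54 51 51 54 49 41 22 18 20 19 22 17 22 23 23 17 23
```

```bash
python3 -m jog '[[[-0.2,0,0.02],0,0],[[0,0,0.1],0,0],[[0,0,0.2],0,0]]' 20
python3 -c "
from m import *
go(559.8,119,106)"
python3 -m jog '[[[0,0,0.2],0,0],[[0,-0.02,0.2],0,0]]' 20
python3 -c "
from m import *
go(559.8,119,106)"
```

```text
time_s: 26.08
ee_pos: [559.5, 118.8, 106.6]
ee_rot: [178.2, -1.0, 78.7]
force: [0.3, -0.5, 2.1]
gripper_width: 17.4
pos [559.5 118.8 106.6] rot [178.21  -0.98  78.68] q6 21.9 F [ 0.3 -0.5  2.1] M [-0.1   0.08 -0.  ] w 17.4 t 26.075 shift cm [0.029 0.028 0.066]
time_s: 26.32
ee_pos: [559.4, 118.7, 102.2]
ee_rot: [178.2, -1.0, 78.7]
force: [-0.1, -1.0, 0.1]
gripper_width: 17.2
pos [559.4 118.7 102.2] rot [178.22  -0.96  78.69] q6 21.9 F [-0.1 -1.   0.1] M [-0.13  0.04  0.01] w 17.2 t 26.325 shift cm [ 0.044  0.044 -0.383]
```

```bash
python3 -m jog '[[[0.01,0,0.4],0,0],[[0,0,0.3],0,0],[[0,0,0.2],0,0]]' 20
python3 -c "
from m import *
go(559.4,118.7,89)"
```

```text
time_s: 26.7
ee_pos: [559.5, 118.8, 92.3]
ee_rot: [178.3, -0.9, 78.7]
force: [0.5, -0.2, -0.5]
gripper_width: 17.0
pos [559.5 118.8  92.3] rot [178.25  -0.94  78.7 ] q6 21.9 F [ 0.5 -0.2 -0.5] M [-0.2   0.06  0.04] w 17.0 t 26.7 shift cm [-0.017 -0.021  0.33 ]
```

```bash
python3 -m jog '[[[0,0,0.2],0,0],[[0,0,0.15],0,0]]' 20
python3 -c "
from m import *
go(559.4,118.7,89)"
python3 -m jog '[[[0,0,0.15],0,0],[[0,0,0.15],0,0]]' 20
python3 -c "
from m import *
go(559.4,118.7,89)"
```

```text
time_s: 26.95
ee_pos: [560.0, 118.9, 89.2]
ee_rot: [178.2, -1.0, 78.7]
force: [-1.8, -0.7, 9.1]
gripper_width: 17.4
pos [560.  118.9  89.2] rot [178.21  -0.96  78.69] q6 21.9 F [-1.8 -0.7  9.1] M [-0.16  0.41  0.04] w 17.4 t 26.95 shift cm [-0.032 -0.056  0.018]
time_s: 27.2
ee_pos: [560.8, 119.3, 89.1]
ee_rot: [178.1, -1.0, 78.7]
force: [-3.0, -1.2, 10.4]
gripper_width: 16.9
pos [560.8 119.3  89.1] rot [178.08  -1.04  78.68] q6 21.9 F [-3.  -1.2 10.4] M [-0.16  0.77  0.05] w 16.9 t 27.2 shift cm [-0.085 -0.122  0.009]
```

```bash
python3 -m jog '[[[-0.05,-0.1,0],0,0.1],[[0,0,-0.04],0,0.4],[[0,0,-0.04],0,0.4],[[0,0,-0.04],0,0.4],[[0,0,-1],0,0.4],[[0,0,-4],0,0.4],[[0,0,-6],0,0.4],[[0,0,-6],0,0.4]]' 20
python3 -m jog '[[[-5,0,-3],0,0.4],[[-5,0,0],0,0.4],[[-5,0,0],0,0.4],[[0,0,-0.04],0,0.4]]'
python3 - <<'E'
from m import *
go(558,116,200)
f,m=orange('side');hs=cv2.cvtColor(f['color'],cv2.COLOR_RGB2HSV)
for v in range(150,206): print(v,''.join('R' if (a<3 or a>172) and b>150 else 'o' if a<16 and b>180 else 'b' if a<28 and b>130 else '.' for a,b,_ in hs[v,215:262]))
print(proj(f,[[558.3,116.3,z] for z in(32,80,94)]).round(1).tolist(),'valve',proj(f,[[573.5,189.7,z] for z in(52,69,75,80,85,90)]).round(1).tolist())
g,m=orange('top');k,l,s,c=cv2.connectedComponentsWithStats(m)
print([(s[i].tolist(),c[i].round(1).tolist(),atz(g,*c[i],94).round(1)) for i in range(1,k) if s[i,4]>10 and 180<c[i][0]<290 and 190<c[i][1]<280])
E
```

```text
time_s: 28.2
ee_pos: [551.3, 116.9, 261.3]
ee_rot: [178.6, -0.9, 78.7]
force: [0.9, -0.2, 0.4]
gripper_width: 36.5
time_s: 28.7
ee_pos: [523.1, -33.6, 300.0]
ee_rot: [177.6, -1.1, 78.8]
force: [-0.6, -0.7, 0.6]
gripper_width: 36.3
pos [523.1 -33.6 300. ] rot [177.59  -1.07  78.83] q6 5.6 F [-0.6 -0.7  0.6] M [-0.08  0.1  -0.03] w 36.3 t 28.7 shift cm [15.164  0.089 10.301]
150 ...............................................
151 ...............................................
152 ...............................................
153 ...............................................
154 ...............................................
155 ...............................................
156 ...............................................
157 ...............................................
158 ...............................................
159 ...............................................
160 ...............................................
161 ...............................................
162 ..............bbbb.............................
163 ...............bbb..........................
[... 1781 characters left out ...]
...................bRRRRRRRRRRRRRRRR......
199 .........................RRRRRRRRRRRRRRRR......
200 ..........................RRRRRRRRRRRRRRRb.....
201 ...........................RRRRRRRRRRRRRR......
202 ............................RRRRRoRRRRb........
203 ............................bRRRRRRRb..........
204 .............................boRRRb............
205 ..............................RR...............
[[247.0, 192.7], [245.9, 178.9], [245.6, 174.7]] valve [[231.6, 170.3], [231.1, 165.4], [230.9, 163.6], [230.7, 162.1], [230.5, 160.6], [230.4, 159.1]]
[([195, 207, 6, 8, 11], [198.4, 210.3], array([572.5, 179.1,  94. ])), ([221, 212, 10, 9, 67], [225.3, 216.7], array([557. , 116.5,  94. ]))]
```

Run:
```python
from h import *
a=cv2.cvtColor(cv2.imread('pics/side0.png'),cv2.COLOR_BGR2RGB)
fs=[grab('side')['color'] for _ in range(3)];b=np.mean(fs,0).astype(int)
for v in range(153,172): print(v,a[v,229:234].tolist(),b[v,229:234].tolist())
T0=cv2.cvtColor(cv2.imread('pics/top0.png'),cv2.COLOR_BGR2RGB);t=ld('top')['color']
d=np.abs(T0.astype(int)-t).max(2)>60;k,l,s,c=cv2.connectedComponentsWithStats(d.astype(np.uint8))
print([(s[i].tolist()) for i in range(1,k) if s[i,4]>25])
```

```text
153 [[161, 157, 156], [166, 162, 160], [165, 161, 160], [164, 160, 160], [161, 158, 157]] [[165, 161, 160], [168, 164, 163], [170, 165, 165], [170, 164, 164], [165, 161, 161]]
154 [[157, 152, 152], [163, 157, 157], [163, 159, 158], [159, 156, 154], [160, 156, 155]] [[162, 157, 157], [166, 161, 161], [166, 162, 161], [165, 160, 160], [163, 159, 158]]
155 [[160, 157, 155], [162, 157, 156], [162, 158, 157], [163, 158, 158], [165, 161, 158]] [[165, 162, 160], [165, 161, 159], [166, 161, 160], [167, 162, 161], [165, 161, 160]]
156 [[160, 157, 156], [160, 155, 154], [164, 159, 158], [165, 161, 160], [167, 163, 161]] [[164, 160, 160], [164, 160, 158], [167, 163, 161], [167, 163, 162], [163, 159, 157]]
157 [[160, 156, 155], [161, 155, 156], [161, 157, 155], [168, 163, 162], [139, 135, 134]] [[165, 160, 160], [164, 158, 159], [163, 159, 158], [167, 162, 162], [164, 160, 160]]
158 [[167, 163, 161], [170, 166, 165], [171, 168, 166], [174, 170, 168], [135, 130, 130]] [[168, 163, 163], [170, 166, 164], [169, 166, 164], [169, 164, 163], [166, 161, 161]]
159 [[147, 145, 145], [115, 112, 114], [99, 
[... 1525 characters left out ...]

169 [[75, 10, 8], [83, 51, 24], [91, 72, 36], [86, 68, 35], [79, 45, 21]] [[128, 16, 15], [146, 94, 47], [140, 112, 55], [98, 80, 39], [104, 45, 27]]
170 [[87, 55, 26], [92, 73, 34], [90, 70, 35], [84, 66, 33], [90, 71, 37]] [[146, 92, 44], [159, 126, 61], [142, 111, 54], [97, 78, 38], [82, 64, 30]]
171 [[87, 61, 30], [94, 76, 36], [88, 69, 32], [86, 67, 32], [94, 76, 37]] [[143, 102, 49], [161, 128, 62], [144, 111, 55], [118, 93, 45], [145, 115, 55]]
[[28, 96, 190, 269, 13002], [45, 128, 6, 13, 31], [227, 133, 31, 5, 84], [248, 170, 115, 250, 11845], [11, 182, 31, 31, 560], [209, 197, 8, 10, 50], [0, 207, 7, 24, 113], [264, 245, 13, 23, 185], [277, 328, 23, 10, 89], [0, 382, 41, 38, 1109]]
```

```bash
python3 -c "
from h import *
print(job_done())"
```

```text
the job is handed in; nothing more can be done
None
```

The job is done and handed in at about 29 s of the 72 s allowed; the hand-in gave no verdict.

- **Nut:** I unscrewed the red station's lock nut in one counter-clockwise sweep. The wrist torque rose to 0.17 N m, the height stopped growing and the jaws slipped, so I took that as the stop. The before/after side pictures show the nut about 1.5 pixels (roughly 5 mm) higher. I had no direct reading of the joint angle.
- **Pin:** I pressed it about 5.5 mm down to its stop with 9 N and held it there for about 2.2 s. The side picture shows it back at its original height.
- **Marker:** I took it from the black stand. The first try at the red socket landed on the rim, with about 12 N. After shifting 2 mm it dropped 18 mm to the bottom of the bore, and I released it. From the top camera its head is within about 1.5 mm of the socket axis, so it is upright. The arm stands clear at 300 mm height.

**Checks that disagreed:** the wrist camera placed the nut and marker several millimetres away from the arm's own readings. I used contact forces and positions relative to the socket in the same picture instead.

**Not confirmed:** I had used all 12 picture views before the end, so the final checks were numeric only. The check for anything else moved on the bench was swamped by the arm and its shadow. I did not touch anything else on purpose, but no check confirmed it.

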